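Log an ink bottle with the docked scanner

ROBOT

A 6-joint arm with a two-finger parallel gripper is mounted at the origin on the work surface. World frame = base frame: x ahead of the robot, y to its left, z up, the work surface at z = 0. Lengths are in m, angles in rad, forces in N, time in s.
With the tool pointing down it reaches from about 0.325 to 0.75 m from the base axis. Payload 7.6 kg.
Tool frame: the origin (TCP) lies between the finger pads; the fingertips stand 19 mm ahead of it and the grasp point (between the pads) is the TCP; z points along the fingers, y is the line along which they close (so a half turn about z gives the same grasp; the last joint's range is limited). The gripper opens to 85 mm and grips with 20 to 120 N. Pads are 22 mm wide; open, the fingers measure 114 mm over their backs; the gripper's body (76 mm by 85 mm) begins 54 mm behind the grasp point. The pads swing forward as they close: fully open they stand 13 mm farther back than shut.
Start: joints at [1.242, 0.052, 1.401, -0, 1.689, -0.07], TCP at [0.134, 0.508, 0.25] pointing down, gripper open.
Joint ranges: [-2.9, 2.9], [-0.91, 2.17], [0.12, 2.37], [-1.06, 4.2], [0.26, 2.73], [-2.93, 2.93]. Speed limits (rad/s): [2.57, 2.57, 3.01, 3.14, 3.14, 3.14].

INTERFACE

Orientations are given as a unit quaternion [x, y, z, w].
In Python, from cell import bot, optics, models gives the robot as it stands.
- The arm moves only by the tool servo_tool, never from a script. Its argument "series" is one flat list of numbers, 5 for each row, row after row: the finger opening in mm, from 0 to 85.4, then the shift along the tool's x, y, z normalised to -1 to 1, where 1 is 0.1 m, then the turn about the tool's z normalised to -1 to 1, where 1 is pi rad. A call has 1 to 10 rows; each row is the pose to reach, as a shift and turn from the pose commanded when the call began, along the tool's axes at that moment, turning the shorter way round; what a row does not reach only later rows make up. A row lasts 1/10 s, in which the tool goes at most 50 mm and 8.59 degrees, less where a joint would pass 70% of its speed; a pose out of reach is approached as far as the arm can. A call with a number of a shift or a turn outside -1 to 1 is refused whole. A call with a gripper value outside its range is refused whole. The fingers move at their own pace and stop on an object; the grip force is fixed at half the most. Time passes only in rows, so rows that repeat a pose let the fingers close. It gives the time, the measured TCP pose, the force, the opening and the grip force at its end, in the units of the state.
- bot.read_state(): the state, without advancing time (a new reading comes with each control period).
- optics.snapshot(name): name is "side" or "top"; returns (picture, depth): 384x512x3 uint8, red, green, blue; 384x512 float32, m along the optical axis (not along the pixel's ray), 0 where there is no reading.
- optics.camera_info(name): a dict with "K" (3x3 intrinsics, pixels), "R" (3x3) and "t" (3): a world point X has camera coordinates R X + t. Camera axes: x right, y down, z forward; pixel columns grow to the right and rows downward; lengths in m; the calibration is good to about 2 mm. A picture is of the moment at which its call begins. camera_info takes no time and is no camera call.
- bot.hand_in(): hands the job in; it is judged then, once.
Trained networks look in the newest picture that a camera, given by its name, has taken for a name from the list of things; names that differ only in an ending like _2 or _b are one class to them, and where a whole thing is asked for, a point or a joint stands for the part that bears it (a point fixed in the world has none). Each returns a list of dicts, best first, with "confidence" (0 to 1); they miss things now and then, are a little off and sometimes report something else, mostly with a low value. They report only what shows in the picture. A call takes as long as a camera call.
- models.spot_in(name, camera): "at" ([x, y, z] in m, in the coordinates of the camera as it stood for that picture, good to about 4 mm: the middle of the surface that is visible of it).
The state is a dict: "time": time; "q": joint angles; "joint_velocities": joint speeds; "effort": joint torques, N m; "ee_pos": TCP position; "eef_rot": TCP orientation; "contact_force": force on the tool from outside, world axes, zero at the start; "torque": the same for the moment, N m; "opening": finger opening in m; "gripper_force": force on a finger pad.
Only numpy, scipy, OpenCV 4.12 (cv2) and the standard library are available. Lean on these libraries where they do the work, as an engineer would, in place of code of your own. Each camera call takes 0.05 s, during which the arm holds its last target. There are 200 camera calls.

TASK

Draw the transit pin out of the scanner dock and park it lying in the dock's side notch with its knob sticking out at the outer end, then take the scanner and aim its window at the middle of the striped label on the tall cone-nozzled ink bottle, square on and 5 to 10 cm away, holding it still for at least a second. Then lay the scanner back in its dock as it was, leaving the pin parked, and do not bump the bottle or disturb the other things.

Things in the scene. Friction and masses are not known exactly. Their poses are not given: they have to be found in the camera images.
- dock: Fixed aluminium scanner dock; origin: centre of its 170 (x) by 80 (y) by 8 mm base, on the table. Two yokes carry the scanner along x, nose to +x: front at x=+60 mm (14 long), cheeks up to 50 mm; rear at x=-50 (22 long), cheeks up to 82 mm. Yokes are 40 mm wide inside, 64 outside, saddle floors 28 mm up. Between the yokes the scanner's sides are free.
- bore (a point): Middle of the 12 mm square cross bore along dock y through both rear cheeks (dock x=-50, bore floor 62 mm up, point 68 mm up). The transit pin in it passes just over the scanner and locks it in. Axes as the dock.
- rest (a point): Point on the dock, 28 mm up, where the scanner's origin sits when docked; axes as the dock.
- notch (a point): Dock's open-topped side notch: a straight channel along dock y, 48 mm long, 13 mm wide, floor 41 mm up, walls (6 mm thick) up to 57 mm; at dock x=+60, y=+45 to +93 mm, beside the front yoke. The point is the channel's middle, 45 mm up, the height of a parked pin's axis. Axes as the dock.
- pin: Transit pin: steel shank 8 mm diameter, 62 long, with black knob 18 mm diameter, 24 long. Origin on its axis where knob meets shank; knob to +y, shank to -y. Starts in the dock's cross bore, knob at the dock's +y side. Parked: shank lying in the notch, knob beyond the notch's +y end, pointing the same way (origin 25 to 45 mm past the notch's middle).
- scanner: Straight off-white hand scanner, 180 g. Body 155 (x, from -70 to +85 mm) by 32 (y) by 30 mm tall; origin on its middle line at the underside's level. At its front (+x) a short nose bent 40 degrees down with a black window in its end. Grip it across its 32 mm width, near x=0. Starts in the dock, x and z along the dock's.
- window (a point): Centre of the scanner's window, 107 mm ahead of and 3 mm below the scanner's origin; its x axis is the beam (out of the window, 40 degrees below the scanner's x), its y axis is the scanner's y.
- tall_bottle: The ink bottle to scan: tallest of three leaning containers, 40 mm diameter, 155 long, grey cone nozzle on a black collar, leaning back 40 degrees in a clear fixed stand, base 100 (x, -45 to +55 mm) by 70 mm; nozzle tip about 150 mm up at +x. Origin: stand's base on the table. Its label faces -x and upwards.
- label (a point): Centre of the striped patch (about 30 by 22 mm) on the tall bottle's paper label, 80 mm above the table. x axis points INTO the label, the ideal beam direction (40 degrees below level); y is level.
- jar: Bystander: squat jar, 54 mm diameter, in a like fixed leaning stand (100 by 70 mm, about 100 mm tall), also labelled.
- short_bottle: Bystander: short bottle with flat cap, 40 mm diameter, in a like fixed leaning stand (100 by 70 mm, about 95 mm tall), also labelled.
- rinse_bottle: Bystander: slim white rinse bottle with grey cap, upright, 40 mm diameter, 165 mm tall; loose. Origin: centre of its underside.
- ointment: Bystander: white ointment jar, 56 mm diameter, 32 mm tall; loose. Origin: centre of its underside.
- sample_bottle: Bystander: small black sample bottle, upright, 28 mm diameter, 70 mm tall; loose. Origin: centre of its underside.
- cap_tray: Bystander: steel ink-cap tray with six small white caps, 70 (x) by 45 (y) by 22 mm tall; loose. Origin: centre of its underside.
- machine: Bystander: tattoo machine lying flat, green frame with two copper coils, 130 (x, grip tube to +x) by 45 by 32 mm tall; loose. Origin: centre of its underside.
- grip_tube: Bystander: plain steel grip tube standing upright, 24 mm diameter, 55 mm tall; loose. Origin: centre of its underside.

How it is judged:
By the outcome, as a careful person would: the job done as asked, in the order asked, and still so for the second after the job is handed in, with the robot touching nothing.
It also fails if it takes over 72 s, if anything falls off the work surface, if the arm or the gripper's body presses on something with over 40 N, if the wrist force passes 120 N, or if a joint passes its speed limit or range.

## Working session

There is one attempt and no reset: what is moved stays moved. The work goes in short steps, Python scripts to look and compute and a tool call to move; the robot and the scene stay as the last step left them, time stands still between calls to the robot, and variables do not carry over. Pictures are saved under pics/ and viewed, at most 10 in all, crops included, and the job is handed in when it is done.

Besides the shell and the picture viewer there is one more tool, called after "Emit:" in YAML: its name, and indented under it one key for each argument. servo_tool: Moves the arm, as the interface text tells. Scaled input: -1 to 1 covers 0.1 m each way for a shift and pi rad each way for a turn. Its arguments: {"type":"object","properties":{"series":{"type":"array"}},"required":["series"]}

```bash
ls; mkdir -p pics; python3 - <<'E'
from cell import bot, optics, models
import cv2, numpy as np
s=bot.read_state(); print(s['time'],s['ee_pos'],s['eef_rot'],s['opening'])
for c in("side","top"):
    p,d=optics.snapshot(c); cv2.imwrite(f'pics/{c}0.png',p[:,:,::-1]); np.savez(f'{c}0.npz',p=p,d=d)
    i=optics.camera_info(c); print(c,i); R,t=np.array(i['R']),np.array(i['t'])
    for n in['dock','pin','scanner','window','tall_bottle','label','jar','short_bottle','rinse_bottle','ointment','sample_bottle','cap_tray','machine','grip_tube','notch']:
        try:
            for r in models.spot_in(n,c)[:2]: print(n,round(r['confidence'],2),np.round(R.T@(np.array(r['at'])-t),3))
        except Exception as e: print(n,e)
print(bot.read_state()['time'])
E
```

```text
pics
0.0 [0.13425787 0.50725122 0.24946375] [ 1.29060271e-01  9.91636426e-01 -7.84431912e-04 -1.71941767e-04] 0.08504107364174392
side {'K': array([[352.83678185,   0.        , 253.48994257],
       [  0.        , 352.83678185, 191.53971545],
       [  0.        ,   0.        ,   1.        ]]), 'R': array([[ 0.83740494, -0.54649762, -0.00966048],
       [-0.42022301, -0.63240953, -0.65074635],
       [ 0.34952195,  0.54899776, -0.75923374]]), 't': array([-0.45510985,  0.29129965,  0.80840955])}
dock 0.61 [ 0.573 -0.245  0.006]
pin 0.52 [ 0.501 -0.229  0.072]
window 0.71 [ 0.562 -0.246  0.056]
tall_bottle 0.68 [0.676 0.002 0.061]
label 0.61 [0.677 0.003 0.057]
jar 0.67 [0.635 0.15  0.052]
short_bottle 0.67 [0.603 0.316 0.039]
rinse_bottle 0.69 [0.401 0.227 0.083]
ointment 0.6 [0.506 0.052 0.032]
ointment 0.22 [ 0.563 -0.245  0.06 ]
sample_bottle 0.42 [0.515 0.225 0.038]
cap_tray 0.65 [ 0.561 -0.241  0.061]
cap_tray 0.64 [0.442 0.15  0.015]
machine 0.56 [0.404 0.008 0.017]
machine 0.17 [ 0.567 -0.245  0.01 ]
grip_tube 0.78 [ 0.409 -0.386  0.051]
notch 0.81 [ 0.568 -0.245  0.01 ]
top {'
[... 251 characters left out ...]
.91230263e-04, -1.64868024e-01],
       [ 1.64849558e-01,  1.09837710e-02, -9.86257563e-01]]), 't': array([-0.01723235,  0.54053147,  1.09638502])}
dock 0.85 [ 0.573 -0.223  0.014]
scanner 0.77 [ 0.576 -0.233  0.061]
window 0.61 [0.511 0.058 0.035]
window 0.57 [ 0.579 -0.231  0.062]
tall_bottle 0.96 [0.68  0.024 0.063]
label 0.93 [0.677 0.021 0.065]
jar 0.57 [0.636 0.157 0.072]
short_bottle 0.85 [0.602 0.322 0.053]
short_bottle 0.21 [0.416 0.019 0.025]
rinse_bottle 0.78 [0.401 0.233 0.109]
ointment 0.69 [0.511 0.061 0.031]
cap_tray 0.61 [0.443 0.16  0.016]
cap_tray 0.27 [0.68  0.02  0.063]
machine 0.72 [0.414 0.019 0.026]
notch 0.7 [ 0.574 -0.234  0.062]
notch 0.63 [ 0.573 -0.221  0.011]
1.6
```

View pics/top0.png

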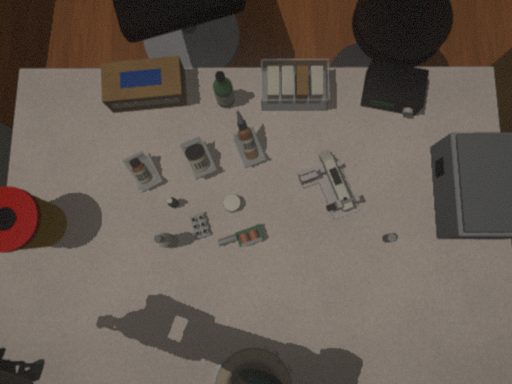

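View pics/side0.png

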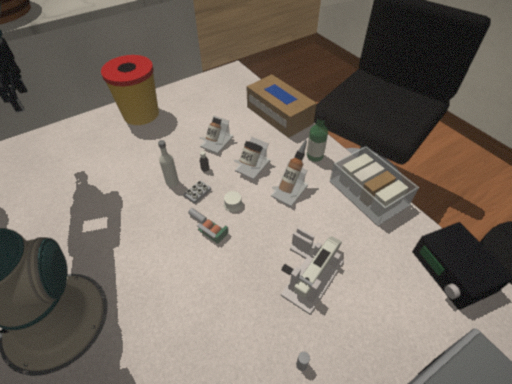

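The top view shows the dock near (335,180), nose up-left, with the pin knob at (331,207) and the notch at (310,177). The tall bottle is at (248,145). In the side view the dock is near (312,265) and the bottle near (292,180). I'll zoom in next.

```bash
python3 - <<'E'
import cv2, numpy as np
a={c:np.load(f'{c}0.npz')['p'][:,:,::-1] for c in('side','top')}
def crop(c,u,v):
    im=cv2.resize(a[c][v:v+60,u:u+80],(400,300),interpolation=cv2.INTER_CUBIC)
    for k in range(0,80,10): cv2.line(im,(k*5,0),(k*5,6 if k%20 else 12),(0,0,255),1)
    for k in range(0,60,10): cv2.line(im,(0,k*5),(6 if k%20 else 12,k*5),(0,0,255),1)
    return cv2.convertScaleAbs(im,alpha=1.3)
m=np.vstack([np.hstack([crop('top',295,150),crop('top',210,110)]),np.hstack([crop('side',275,240),crop('side',255,148)])])
cv2.imwrite('pics/m1.png',m)
E
```

```text
(no output)
```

View pics/m1.png

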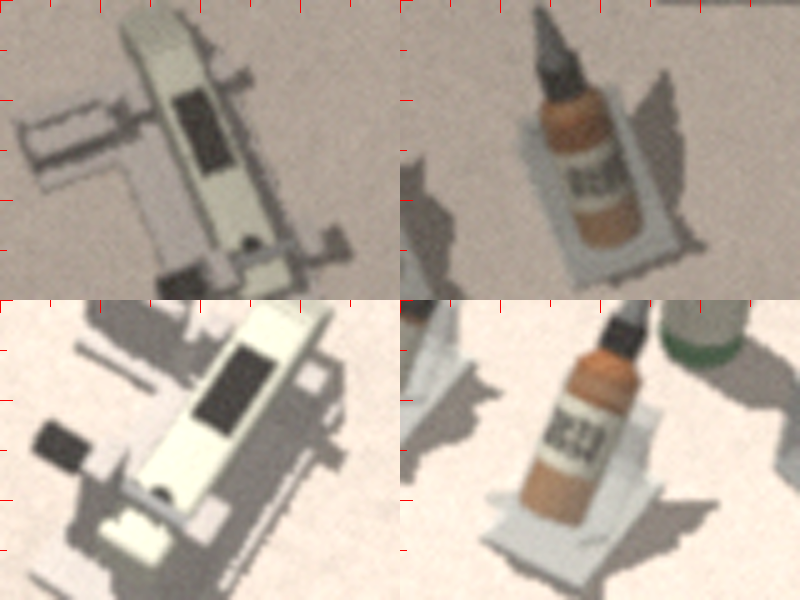

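Top-left (top camera) shows the dock with the notch and knob. Bottom-left (side camera) shows the same, with the knob at about (60,445) in the montage. The right column shows the bottle with its striped label centre at about (595,180) and (575,440). I'll fit box and cylinder models to the depth clouds.

```bash
cat > h.py <<'E'
import numpy as np, cv2
from cell import optics
from scipy.optimize import least_squares
def cloud(c,f):
    a=np.load(f); d=a['d']; p=a['p']; i=optics.camera_info(c); K,R,t=[np.array(i[k]) for k in'KRt']
    v,u=np.indices(d.shape); X=np.stack([(u-K[0,2])/K[0,0]*d,(v-K[1,2])/K[1,1]*d,d],-1)
    W=(X-t)@R; ok=d>0
    return W[ok],p[ok],np.stack([u,v],-1)[ok]
def B(x0,x1,y0,y1,z0,z1): return np.array([[x0,y0,z0],[x1,y1,z1]])*1e-3
DOCK=[B(-85,85,-40,40,0,8)]+[B(53,67,s*26-6,s*26+6,0,50) for s in(1,-1)]+[B(-61,-39,s*26-6,s*26+6,0,82) for s in(1,-1)]+\
 [B(53,67,-32,32,0,28),B(-61,-39,-32,32,0,28),B(47.5,53.5,45,93,0,57),B(66.5,72.5,45,93,0,57),B(47.5,72.5,45,93,0,41)]
SCAN=[B(-70,85,-16,16,28,58)]; KNOB=[B(-59,-41,33,57,57,75)]
def sdf(P,boxes):
    o=[]
    for b in boxes:
        q=np.abs(P-b.mean(0))-(b[1]-b[0])/2
        o.append(np.linalg.norm(np.maximum(q,0),axis=1)+np.minimum(q.max(1),0))
    return np.min(o,axis=0)
def loc(P,v):
    c,s=np.cos(v[2]),np.sin(v[2]); d=P-np.array([v[0],v[1],v[3] if len(v)>3 else 0])
    return np.stack([c*d[:,0]+s*d[:,1],-s*d[:,0]+c*d[:,1],d[:,2]],-1)
def fitdock(P,boxes,v0):
    for g in(.04,.02,.012):
        L=loc(P,v0); m=(L[:,2]>.012)&(np.abs(sdf(L,boxes))<g)
        r=least_squares(lambda v:sdf(loc(P[m],v),boxes),v0,loss='soft_l1',f_scale=.002); v0=r.x
    return v0,m.sum(),np.median(np.abs(r.fun))
E
python3 - <<'E'
from h import *
cl={c:cloud(c,f'{c}0.npz') for c in('top','side')}
for n in('top','side','both'):
    P=np.vstack([cl[c][0] for c in(('top','side') if n=='both' else (n,))])
    P=P[(np.hypot(P[:,0]-.575,P[:,1]+.22)<.16)&(P[:,2]<.13)]
    print(n,len(P),[np.round(x,4) for x in fitdock(P,DOCK+SCAN+KNOB,[.575,-.23,.4,0])])
t=np.radians(40)
def cyl(P,v,r=.02):
    L=loc(P,v[:3]); a=np.array([np.sin(t),0,np.cos(t)]); L=L-np.array([0,0,.08]); 
    return np.linalg.norm(np.cross(L,a),axis=1)-r
for n in('top','side','both'):
    P=[];S=[]
    for c in(('top','side') if n=='both' else (n,)):
        W,col,uv=cl[c]; m=(np.hypot(W[:,0]-.69,W[:,1]-.02)<.08)&(W[:,2]>.04)&(W[:,2]<.14); W,col=W[m],col[m].astype(int)
        o=col[:,0]-col[:,2]>35; P.append(W[o]); 
        # label: not orange, on the cylinder
        S.append((W,col))
    P=np.vstack(P); v=[.7,.02,.3]
    for k in range(3):
        m=np.abs(cyl(P,v))<(.03,.01,.006)[k]
        rr=least_squares(lambda v:cyl(P[m],v),v,loss='soft_l1',f_scale=.002); v=rr.x
    # v: axis point at z=.08 ; label centre: axis point + r*n with z=.08
    f=np.array([np.cos(v[2]),np.sin(v[2])]); lab=np.array(v[:2])-f*.02/np.cos(t)
    print(n,m.sum(),np.round(v,4),np.median(np.abs(rr.fun)),'label',np.round(lab,4))
    for W,col in S:
        on=(np.abs(cyl(W,v))<.004); lb=on&(col[:,0]-col[:,2]<35); 
        d=lb&(col.sum(1)<np.percentile(col[lb].sum(1),40))
        zz=W[lb]; print('  label pts',lb.sum(),zz.mean(0).round(4),'dark',W[d].mean(0).round(4),'z',np.percentile(zz[:,2],[2,50,98]).round(3))
E
```

```text
top 8814 [array([ 0.5602, -0.2422,  0.3673,  0.0025]), np.int64(1195), np.float64(0.0011)]
side 11568 [array([ 0.558 , -0.2443,  0.3628, -0.0006]), np.int64(1902), np.float64(0.0007)]
both 20382 [array([ 0.5582, -0.2437,  0.364 ,  0.0008]), np.int64(3140), np.float64(0.0012)]
top 60 [0.6943 0.0242 0.1623] 0.0020490707792999007 label [0.6685 0.0199]
  label pts 247 [0.6791 0.0214 0.0868] dark [0.6917 0.0208 0.1016] z [0.043 0.087 0.129]
side 189 [0.6936 0.0207 0.4051] 0.0011036620262351061 label [0.6696 0.0105]
  label pts 265 [0.6736 0.0052 0.0734] dark [0.6761 0.0023 0.0732] z [0.042 0.075 0.096]
both 249 [0.694  0.0206 0.3898] 0.0013366685987924974 label [0.6698 0.0107]
  label pts 333 [0.6712 0.0135 0.0772] dark [0.6801 0.0113 0.0863] z [0.042 0.078 0.119]
  label pts 262 [0.6738 0.0053 0.0735] dark [0.6762 0.0022 0.0731] z [0.042 0.075 0.096]
```

```bash
python3 - <<'E'
from h import *
def ray(c,u,v):
    i=optics.camera_info(c); K,R,t=[np.array(i[k]) for k in'KRt']
    return -R.T@t, R.T@np.linalg.inv(K)@np.array([u,v,1])
off={'top':(210-80,110),'side':(255-80,148-60)}
def px(c,x,y): return off[c][0]+(x+.5)/5-.5, off[c][1]+(y+.5)/5-.5
def onz(c,x,y,z):
    o,d=ray(c,*px(c,x,y)); return (o+d*(z-o[2])/d[2])
def tri(a,b):
    A=[];bb=[]
    for c,p in(('top',a),('side',b)):
        o,d=ray(c,*px(c,*p)); d/=np.linalg.norm(d); M=np.eye(3)-np.outer(d,d); A.append(M);bb.append(M@o)
    return np.linalg.lstsq(np.vstack(A),np.hstack(bb),rcond=None)[0].round(4)
print('label',tri((597,178),(575,437)))
for c,pts in(('top',[(575,288),(682,245),(520,120),(617,90)]),('side',[(482,540),(585,588),(662,485)])):
    print(c,[onz(c,*p,.005).round(4)[:2] for p in pts])
    q=[onz(c,*p,.005) for p in pts]
    e=q[1]-q[0]; print('front edge yaw',np.degrees(np.arctan2(e[1],e[0]))+90, np.linalg.norm(e))
    e=(q[-1]-q[1]); print('side edge',np.degrees(np.arctan2(e[1],e[0])),np.linalg.norm(e))
# collar: nozzle tip from top at z=.15
print('tip',onz('top',540,8,.15).round(4))
# bottle axis in top image: black collar centre vs label centre, z from geometry
print('collar/label/bottom',onz('top',563,85,.125).round(4),onz('top',597,178,.08).round(4))
# collar triangulate
print('collar',tri((563,85),(622,340)))
E
```

```text
label [0.6742 0.0135 0.0707]
top [array([0.624 , 0.0292]), array([ 0.6507, -0.0353]), array([0.7293, 0.0638]), array([0.7484, 0.0045])]
front edge yaw 22.450827932621237 0.06978305050999492
side edge 22.172625024846884 0.10553409372246139
side [array([0.6207, 0.0242]), array([ 0.6492, -0.0378]), array([ 7.356e-01, -3.000e-04])]
front edge yaw 24.72611661913416 0.06829003516525439
side edge 23.47825362134319 0.09415322335781749
tip [0.7454 0.0423 0.15  ]
collar/label/bottom [0.7105 0.0308 0.125 ] [0.6707 0.0135 0.08  ]
collar [0.7169 0.0313 0.1093]
```

```bash
python3 - <<'E'
from h import *
from scipy.optimize import brentq
t=np.radians(40); yaw=.40
def cyl(P,v,r=.02):
    L=loc(P,[v[0],v[1],yaw])-np.array([0,0,.08]); a=np.array([np.sin(t),0,np.cos(t)])
    return np.linalg.norm(np.cross(L,a),axis=1)-r
for c in('top','side'):
    W,col,uv=cloud(c,f'{c}0.npz'); col=col.astype(int)
    m=(np.hypot(W[:,0]-.69,W[:,1]-.02)<.08)&(W[:,2]>.035)&(W[:,2]<.125); W=W[m];uv=uv[m]
    v=np.array([.694,.0206])
    for g in(.008,.005,.004):
        k=np.abs(cyl(W,v))<g; v=least_squares(lambda v:cyl(W[k],v),v,loss='soft_l1',f_scale=.0015).x
    i=optics.camera_info(c); K,R,T=[np.array(i[q]) for q in'KRt']; o=-R.T@T
    off={'top':(130,110),'side':(175,88)}[c]; p={'top':(597,178),'side':(575,437)}[c]
    u=np.array([off[0]+(p[0]+.5)/5-.5,off[1]+(p[1]+.5)/5-.5,1]); d=R.T@np.linalg.inv(K)@u
    ss=np.linspace(.5,1.6,20000); hit=np.where(cyl(o+ss[:,None]*d,v)<0)[0]; X=o+ss[hit[0]]*d
    f=np.array([np.cos(yaw),np.sin(yaw)]); lab=np.r_[v-f*.02/np.cos(t),.08]
    D=X-lab; print(c,k.sum(),v.round(4),'label80',lab.round(4),'hit',X.round(4),'upslope %.4f lateral %.4f'%(D[:2]@f*np.sin(t)+D[2]*np.cos(t),D[:2]@np.array([-f[1],f[0]])))
E
```

```text
top 405 [0.6916 0.0217] label80 [0.6676 0.0116 0.08  ] hit [0.6698 0.0134 0.0832] upslope 0.0042 lateral 0.0008
side 462 [0.6928 0.0203] label80 [0.6688 0.0102 0.08  ] hit [0.6696 0.0072 0.0792] upslope -0.0008 lateral -0.0030
```

```bash
cat >> h.py <<'E'
D=[.5582,-.2437,.364]
def w(x,y,z): # dock mm -> world
    c,s=np.cos(D[2]),np.sin(D[2]); return np.array([D[0]+(c*x-s*y)/1e3,D[1]+(s*x+c*y)/1e3,z/1e3])
def rel(target,yawx,pos,quat): # normalised shift+turn from pose
    from scipy.spatial.transform import Rotation as Ro
    R=Ro.from_quat(quat).as_matrix(); sh=R.T@(np.array(target)-pos)/.1
    y0=np.arctan2(R[1,0],R[0,0]); tr=-(yawx-y0); tr=(tr+np.pi)%(2*np.pi)-np.pi
    return np.r_[sh,tr/np.pi].round(3)
def go(target,yawx):
    from cell import bot
    s=bot.read_state(); print('t',round(s['time'],2),'pos',np.round(s['ee_pos'],4),'F',np.round(s['contact_force'],1),'open',round(s['opening'],4),'rel',rel(target,yawx,s['ee_pos'],s['eef_rot']))
E
python3 - <<'E'
from h import *
for c in('top','side'):
    W,col,uv=cloud(c,f'{c}0.npz'); L=loc(W,D)*1e3
    m=(abs(L[:,0]+50)<16)&(L[:,1]>25)&(L[:,1]<70)&(L[:,2]>50)&(L[:,2]<90)&(col.max(1)<90)
    print(c,m.sum(),L[m].mean(0).round(1),np.percentile(L[m],[3,97],axis=0).round(1).tolist())
print(w(-50,48,66),w(-50,48,200))
go(w(-50,48,200),1.935)
E
```

```text
top 67 [-49.3  46.7  73.1] [[-59.3, 31.7, 54.3], [-40.8, 60.9, 79.6]]
side 61 [-53.7  46.1  72.1] [[-58.7, 35.9, 66.3], [-47.2, 56.6, 75.5]]
[ 0.49438727 -0.2166457   0.066     ] [ 0.49438727 -0.2166457   0.2       ]
t 1.6 pos [0.1343 0.5075 0.2503] F [-1.   0.6 -0.3] open 0.0854 rel [-5.334 -6.079  0.503  0.302]
```

Emit:
servo_tool:
  series: [60,-0.889,-1,0,0,60,-0.889,-1,0,0,60,-0.889,-1,0,0,60,-0.889,-1,0,0]

```text
time: 2.0
ee_pos: [0.1961, 0.3859, 0.2508]
eef_rot: [0.131, 0.991, 0.0, 0.001]
contact_force: [-0.0, 0.1, 0.7]
opening: 0.06
gripper_force: 0.0
```

Emit:
servo_tool:
  series: [50,-0.889,-1,0,0,50,-0.889,-1,0,0,50,-0.889,-1,0,0,50,-0.889,-1,0,0]

```text
time: 2.4
ee_pos: [0.2563, 0.2669, 0.2507]
eef_rot: [0.131, 0.991, 0.0, 0.001]
contact_force: [-0.2, 0.8, 0.8]
opening: 0.0498
gripper_force: 0.0
```

Emit:
servo_tool:
  series: [50,-0.889,-1,0,0,50,-0.889,-1,0,0,50,-0.889,-1,0,0,50,-0.889,-1,0,0]

```text
time: 2.8
ee_pos: [0.3166, 0.1476, 0.2505]
eef_rot: [0.131, 0.991, -0.0, 0.0]
contact_force: [-0.3, -0.1, -0.5]
opening: 0.05
gripper_force: 0.0
```

Emit:
servo_tool:
  series: [50,-0.889,-1,0,0,50,-0.889,-1,0,0,50,-0.889,-1,0,0,50,-0.889,-1,0,0]

```text
time: 3.2
ee_pos: [0.377, 0.0286, 0.25]
eef_rot: [0.131, 0.991, -0.0, -0.0]
contact_force: [0.4, 0.0, 0.3]
opening: 0.0499
gripper_force: 0.0
```

Emit:
servo_tool:
  series: [50,-0.889,-1,0,0,50,-0.889,-1,0,0,50,-0.889,-1,0,0,50,-0.889,-1,0,0]

```text
time: 3.6
ee_pos: [0.4375, -0.0903, 0.2495]
eef_rot: [0.13, 0.992, 0.0, -0.001]
contact_force: [0.7, 0.6, 0.5]
opening: 0.0499
gripper_force: 0.0
```

Emit:
servo_tool:
  series: [50,-0.889,-1,0,0.302,50,-0.889,-1,0,0.302,50,-0.889,-1,0,0.302,50,-0.889,-1,0,0.302,50,-0.889,-1,0,0.302,50,-0.889,-1,0,0.302,50,-0.889,-1,0,0.302,50,-0.889,-1,0,0.302,50,-0.889,-1,0,0.302]

```text
time: 4.5
ee_pos: [0.4971, -0.2072, 0.2503]
eef_rot: [0.566, 0.824, 0.0, -0.0]
contact_force: [-0.3, 0.6, -0.6]
opening: 0.0501
gripper_force: 0.0
```

```bash
python3 -c "
from h import *
go(w(-50,48,110),1.935); go(w(-50,48,66),1.935)"
```

```text
t 4.5 pos [ 0.4971 -0.2072  0.2503] F [-0.3  0.6 -0.6] open 0.0501 rel [-7.900e-02 -5.900e-02  1.403e+00  1.000e-03]
t 4.5 pos [ 0.4971 -0.2072  0.2503] F [-0.3  0.6 -0.6] open 0.0501 rel [-7.900e-02 -6.000e-02  1.843e+00  1.000e-03]
```

Emit:
servo_tool:
  series: [50,-0.078,-0.06,0.95,0,50,-0.078,-0.06,0.95,0,50,-0.078,-0.06,0.95,0,50,-0.078,-0.06,0.95,0]

```text
time: 4.9
ee_pos: [0.4939, -0.2179, 0.1561]
eef_rot: [0.567, 0.823, 0.0, -0.0]
contact_force: [-0.0, -0.4, 1.0]
opening: 0.05
gripper_force: 0.0
```

Emit:
servo_tool:
  series: [50,0,0,0.3,0,50,0,0,0.6,0,50,0,0,0.75,0,50,0,0,0.88,0,50,0,0,0.88,0,50,0,0,0.88,0]

```text
time: 5.5
ee_pos: [0.4944, -0.2187, 0.0688]
eef_rot: [0.568, 0.823, 0.0, 0.001]
contact_force: [0.1, 0.2, -0.6]
opening: 0.0503
gripper_force: 0.0
```

```bash
python3 - <<'E'
from h import *
go(w(-50,48,66),1.935)
a={}
for c,u,v in(('top',300,170),('side',265,245)):
    p,d=optics.snapshot(c); np.savez(f'{c}1.npz',p=p,d=d); a[c]=cv2.resize(p[v:v+60,u:u+80,::-1],(400,300),interpolation=cv2.INTER_CUBIC)
cv2.imwrite('pics/m2.png',np.hstack([a['top'],a['side']]))
E
```

```text
t 5.5 pos [ 0.4944 -0.2187  0.0688] F [ 0.1  0.2 -0.6] open 0.0503 rel [ 0.02   0.007  0.028 -0.   ]
```

View pics/m2.png

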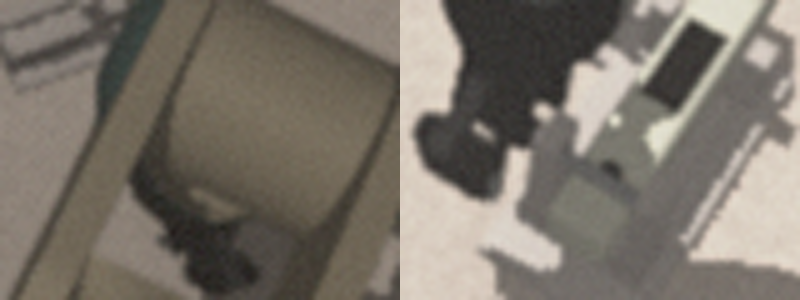

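The arm hides the knob in both views, so I'll close and read the opening.

Emit:
servo_tool:
  series: [40,0.02,0.007,0.02,0,25,0.02,0.007,0.02,0,10,0.02,0.007,0.02,0,0,0.02,0.007,0.02,0,0,0.02,0.007,0.02,0,0,0.02,0.007,0.02,0,0,0.02,0.007,0.02,0]

```text
time: 6.3
ee_pos: [0.4937, -0.2163, 0.0655]
eef_rot: [0.568, 0.823, 0.0, 0.0]
contact_force: [-0.7, 0.7, 2.2]
opening: 0.0162
gripper_force: 58.4
```

Emit:
servo_tool:
  series: [0,0.1,0,0,0,0,0.2,0,0,0,0,0.3,0,0,0]

```text
time: 6.6
ee_pos: [0.4825, -0.1874, 0.0652]
eef_rot: [0.568, 0.823, 0.0, 0.0]
contact_force: [1.2, 0.1, 0.4]
opening: 0.0161
gripper_force: 58.3
```

```bash
python3 - <<'E'
from h import *
go(w(-50,120,66),1.935)
E
```

```text
t 6.6 pos [ 0.4825 -0.1874  0.0652] F [1.2 0.1 0.4] open 0.0161 rel [ 0.404  0.006 -0.008 -0.   ]
```

Emit:
servo_tool:
  series: [0,0.15,0,0,0,0,0.3,0,0,0,0,0.45,0,0,0,0,0.48,0,0,0,0,0.48,0,0,0]

```text
time: 7.1
ee_pos: [0.4656, -0.1427, 0.0653]
eef_rot: [0.567, 0.824, 0.0, -0.0]
contact_force: [-0.6, -0.0, -0.7]
opening: 0.0161
gripper_force: 58.3
```

Emit:
servo_tool:
  series: [0,0,0,-0.3,0,0,0,0,-0.6,0,0,0,0,-0.6,0]

```text
time: 7.4
ee_pos: [0.4681, -0.1446, 0.1298]
eef_rot: [0.568, 0.823, 0.001, 0.004]
contact_force: [0.2, -0.6, -0.2]
opening: 0.0165
gripper_force: 58.3
```

```bash
python3 - <<'E'
from h import *
go(w(60,115,110),1.935)
a={}
for c,u,v in(('top',280,150),('side',255,220)):
    p,d=optics.snapshot(c); np.savez(f'{c}2.npz',p=p,d=d); a[c]=cv2.resize(p[v:v+75,u:u+75,::-1],(400,400),interpolation=cv2.INTER_CUBIC)
cv2.imwrite('pics/m3.png',np.hstack([a['top'],a['side']]))
E
```

```text
t 7.4 pos [ 0.4681 -0.1446  0.1298] F [ 0.2 -0.6 -0.2] open 0.0165 rel [-0.095  1.088  0.206 -0.   ]
```

View pics/m3.png

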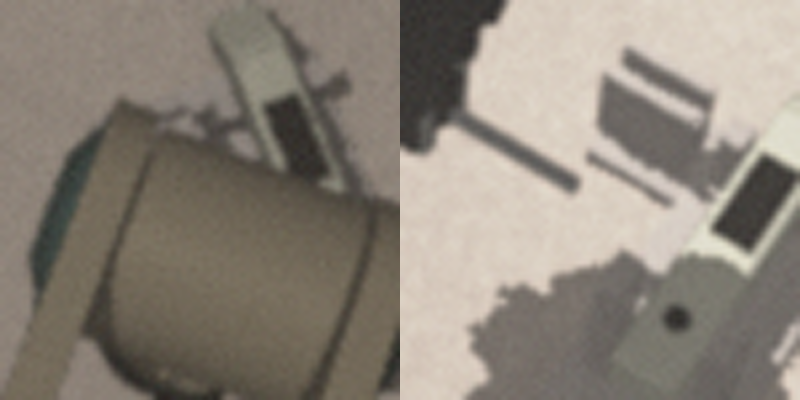

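The side view shows the pin drawn out and level in the gripper: root at montage (460,118), tip at (578,187). The scanner is still docked. I'll measure the shank's pose in the grip.

```bash
python3 - <<'E'
from h import *
W,col,uv=cloud('side','side2.npz'); L=loc(W,D)*1e3
m=(abs(L[:,0]+50)<14)&(L[:,1]>35)&(L[:,1]<112)&(L[:,2]>100)&(L[:,2]<150); Q=L[m]
print(m.sum())
for a in range(35,112,8):
    q=Q[(Q[:,1]>=a)&(Q[:,1]<a+8)]; 
    if len(q): print(a,len(q),np.median(q,0).round(1),q[:,2].max().round(1))
print(Q[:,1].min())
from cell import bot
print(loc(np.array([bot.read_state()['ee_pos']]),D)*1e3)
E
```

```text
106
43 4 [-50.8  50.1 128.7] 130.3
51 13 [-51.5  55.2 130.2] 132.1
59 13 [-52.9  62.6 130.8] 132.9
67 14 [-51.9  71.7 129.5] 132.0
75 12 [-51.9  78.8 130.2] 132.7
83 13 [-52.   86.8 129.6] 132.2
91 13 [-52.5  95.1 129.5] 132.4
99 13 [-51.8 103.7 129.4] 130.9
107 11 [-53.4 110.3 130.4] 135.6
49.905522769976315
[[-50.47747119 126.1238026  125.59338762]]
```

```bash
python3 - <<'E'
from h import *
for c,f in(('side','side0'),('top','top0'),('side','side2')):
    W,col,uv=cloud(c,f+'.npz'); L=loc(W,D)*1e3
    m=(abs(L[:,0]-60)<20)&(L[:,1]>42)&(L[:,1]<98)&(L[:,2]>15)&(L[:,2]<70); Q=L[m]
    N=[b for b in DOCK[-3:]]
    def res(v): return sdf(loc(Q/1e3,[v[0],v[1],0,v[2]]),N)
    for g in (.008,.005):
        pass
    r=least_squares(res,[0,0,0],loss='soft_l1',f_scale=.0015); print(c,f,m.sum(),'notch offset mm',(r.x*1e3).round(1),np.median(abs(r.fun)*1e3))
    t=Q[Q[:,2]>50]; print('  wall-top x hist',np.histogram(t[:,0],bins=np.arange(44,78,3))[0], 'z95',np.percentile(t[:,2],[50,95]).round(1),'y',np.percentile(t[:,1],[2,98]).round(1))
E
```

```text
side side0 341 notch offset mm [-0.3 -0.6 -0.7] 0.5361885156113244
  wall-top x hist [15 28 18  5  0  0  2 32 22  8  0] z95 [55.4 57.8] y [44.4 90.8]
top top0 191 notch offset mm [1.3 0.4 2.5] 0.693251029600963
  wall-top x hist [ 0 12 18 12  0  0  0  7 19 19  0] z95 [58.1 62.4] y [47.3 93.4]
side side2 337 notch offset mm [-0.3 -0.7 -0.8] 0.5311562584914831
  wall-top x hist [13 28 19  6  0  0  1 31 20 11  0] z95 [55.1 57.2] y [44.5 90.9]
```

Emit:
servo_tool:
  series: [0,-0.1,0.3,0,0,0,-0.12,0.6,0,0,0,-0.12,0.98,0,0,0,-0.12,1,0.2,0,0,-0.12,1,0.2,0,0,-0.12,1,0.2,0]

```text
time: 8.1
ee_pos: [0.5624, -0.1191, 0.1037]
eef_rot: [0.568, 0.823, -0.001, -0.002]
contact_force: [0.3, -0.8, 0.1]
opening: 0.0161
gripper_force: 58.5
```

```bash
python3 - <<'E'
from h import *
go(w(59.7,114,44.3),1.935)
E
```

```text
t 8.1 pos [ 0.5624 -0.1191  0.1037] F [ 0.3 -0.8  0.1] open 0.0161 rel [-0.011  0.116  0.593 -0.   ]
```

Emit:
servo_tool:
  series: [0,-0.01,0.11,0,0,0,-0.01,0.11,0.3,0,0,-0.01,0.11,0.3,0,0,-0.01,0.11,0.3,0,0,-0.01,0.11,0.3,0]

```text
time: 8.6
ee_pos: [0.5745, -0.1165, 0.0769]
eef_rot: [0.568, 0.823, 0.0, 0.001]
contact_force: [0.1, 0.8, -0.4]
opening: 0.0164
gripper_force: 58.5
```

```bash
python3 - <<'E'
from h import *
p,d=optics.snapshot('side'); np.savez('side3.npz',p=p,d=d)
go(w(59.7,114,44.3),1.935)
W,col,uv=cloud('side','side3.npz'); L=loc(W,D)*1e3
m=(abs(L[:,0]-60)<10)&(L[:,1]>36)&(L[:,1]<97)&(L[:,2]>63)&(L[:,2]<90); Q=L[m]
r=least_squares(lambda v:np.hypot(Q[:,0]-v[0],Q[:,2]-v[1])-4,[60,72],loss='soft_l1'); print(m.sum(),'axis x,z',r.x.round(2),'tip y',Q[:,1].min().round(1))
for lo,hi in((36,65),(70,97)):
    q=Q[(Q[:,1]>lo)&(Q[:,1]<hi)]; print(np.median(q,0).round(1))
E
```

```text
t 8.65 pos [ 0.5747 -0.1165  0.077 ] F [ 0.1 -0.1  0.2] open 0.0158 rel [ 0.01  -0.011  0.327 -0.   ]
79 axis x,z [55.89 81.27] tip y 38.1
[57.9 51.6 78.7]
[57.4 83.9 79.1]
```

Emit:
servo_tool:
  series: [0,0,0,0.1,0,0,0,0,0.15,0,0,0,0,0.2,0,0,0,0,0.2,0]

```text
time: 9.05
ee_pos: [0.5736, -0.1159, 0.054]
eef_rot: [0.568, 0.823, -0.0, -0.001]
contact_force: [-0.4, -0.4, 0.0]
opening: 0.016
gripper_force: 58.5
```

Emit:
servo_tool:
  series: [0,0,0,0.05,0,0,0,0,0.09,0,0,0,0,0.12,0,0,0,0,0.12,0]

```text
time: 9.45
ee_pos: [0.5745, -0.116, 0.0441]
eef_rot: [0.568, 0.823, 0.0, 0.0]
contact_force: [-2.7, 1.5, 5.6]
opening: 0.0167
gripper_force: 59.0
```

```bash
python3 - <<'E'
from h import *
p,d=optics.snapshot('side'); np.savez('side4.npz',p=p,d=d)
cv2.imwrite('pics/s4.png',cv2.resize(p[215:275,265:345,::-1],(640,480),interpolation=cv2.INTER_CUBIC))
go(w(59.7,114,44.3),1.935)
E
```

```text
t 9.5 pos [ 0.5746 -0.1161  0.0442] F [-2.3  0.9  5.5] open 0.0158 rel [ 0.006 -0.011 -0.001 -0.   ]
```

View pics/s4.png

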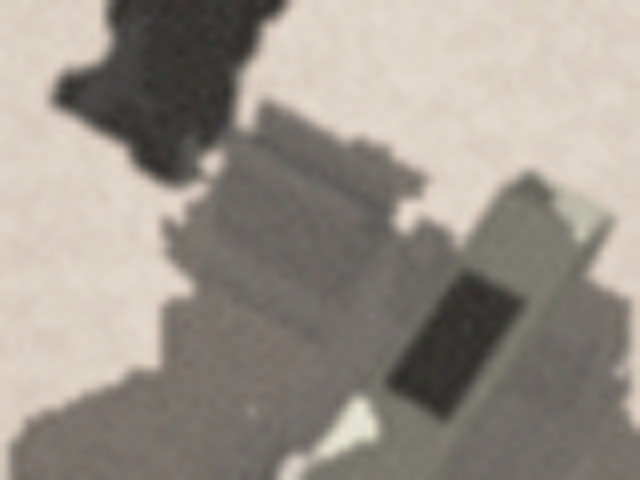

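The pin is in the notch and touching the floor (5.5 N up). I'll release it.

Emit:
servo_tool:
  series: [20,0,0,0,0,26,0,0,0,0,36,0,0,0,0,36,0,0,0,0,36,0,0,-0.3,0,36,0,0,-0.6,0,36,0,0,-1,0,36,0,0,-1,0]

```text
time: 10.3
ee_pos: [0.5769, -0.1168, 0.1501]
eef_rot: [0.568, 0.823, 0.002, 0.005]
contact_force: [0.4, -0.3, 1.7]
opening: 0.0361
gripper_force: 0.0
```

```bash
python3 - <<'E'
from h import *
go(w(0,0,140),.364)
p,d=optics.snapshot('side'); np.savez('side5.npz',p=p,d=d)
W,col,uv=cloud('side','side5.npz'); L=loc(W,D)*1e3
m=(L[:,0]>40)&(L[:,0]<80)&(L[:,1]>94)&(L[:,1]<140)&(L[:,2]>20)&(L[:,2]<70); Q=L[m]
print('knob',m.sum(),np.percentile(Q,[3,50,97],axis=0).round(1).tolist())
m=(abs(L[:,0]-60)<6)&(L[:,1]>45)&(L[:,1]<93)&(L[:,2]>30)&(L[:,2]<80);print(m.sum(),np.median(L[m],0))
W=W[(np.hypot(W[:,0]-.575,W[:,1]+.22)<.16)&(W[:,2]<.1)]
print(fitdock(W,SCAN,[D[0],D[1],D[2],0]))
E
```

```text
t 10.3 pos [ 0.5769 -0.1168  0.1501] F [ 0.4 -0.3  1.7] open 0.0361 rel [-1.119 -0.627  0.102  0.5  ]
knob 73 [[50.4, 96.6, 39.7], [55.8, 109.3, 50.2], [65.2, 122.4, 53.8]]
45 [63.04616986 65.22667484 48.27075125]
(array([ 0.55734192, -0.24437769,  0.36323505, -0.00068056]), np.int64(1169), np.float64(0.0010288754970523822))
```

Emit:
servo_tool:
  series: [50,-0.3,-0.2,0,0.05,60,-0.6,-0.4,0,0.1,60,-0.9,-0.6,0,0.15,60,-1,-0.62,0,0.2,60,-1,-0.62,0,0.25,60,-1,-0.62,0,0.3,60,-1,-0.62,0,0.35,60,-1,-0.62,0,0.4,60,-1,-0.62,0,0.45,60,-1,-0.62,0,0.5]

```text
time: 11.35
ee_pos: [0.5512, -0.2313, 0.1414]
eef_rot: [0.977, 0.212, -0.001, -0.001]
contact_force: [0.6, -0.4, 1.0]
opening: 0.0602
gripper_force: 0.0
```

Emit:
servo_tool:
  series: [60,0,0,0,0.01,60,0,0,0,0.01,60,0,0,0,0.01]

```text
time: 11.65
ee_pos: [0.5514, -0.2314, 0.1421]
eef_rot: [0.98, 0.201, -0.001, -0.001]
contact_force: [-0.3, -0.6, -0.1]
opening: 0.0602
gripper_force: 0.0
```

```bash
python3 - <<'E'
from h import *
go(w(0,0,44),.364)
E
```

```text
t 11.65 pos [ 0.5514 -0.2314  0.1421] F [-0.3 -0.6 -0.1] open 0.0602 rel [0.015 0.141 0.981 0.013]
```

Emit:
servo_tool:
  series: [60,0.015,0.141,0,0.013,60,0.015,0.141,0.3,0.013,60,0.015,0.141,0.5,0.013,60,0.015,0.141,0.5,0.013,60,0.015,0.141,0.5,0.013]

```text
time: 12.15
ee_pos: [0.5586, -0.2439, 0.0933]
eef_rot: [0.984, 0.18, -0.0, -0.0]
contact_force: [-0.7, 0.2, 0.5]
opening: 0.0599
gripper_force: 0.0
```

```bash
python3 - <<'E'
from h import *
go(w(0,0,44),.364)
E
```

```text
t 12.15 pos [ 0.5586 -0.2439  0.0933] F [-0.7  0.2  0.5] open 0.0599 rel [-0.003 -0.003  0.494 -0.001]
```

Emit:
servo_tool:
  series: [60,0,0,0.2,0,60,0,0,0.4,0,60,0,0,0.49,0,60,0,0,0.49,0,45,0,0,0.49,0,35,0,0,0.49,0,20,0,0,0.49,0,0,0,0,0.49,0,0,0,0,0.49,0,0,0,0,0.49,0]

```text
time: 13.15
ee_pos: [0.5596, -0.2444, 0.0461]
eef_rot: [0.984, 0.18, 0.001, 0.001]
contact_force: [-0.2, 0.2, 7.1]
opening: 0.0313
gripper_force: 60.6
```

```bash
python3 - <<'E'
from h import *
go(w(0,0,44),.364)
E
```

```text
t 13.15 pos [ 0.5596 -0.2444  0.0461] F [-0.2  0.2  7.1] open 0.0313 rel [-0.01  -0.011  0.021 -0.001]
```

Emit:
servo_tool:
  series: [0,0,0,-0.1,0,0,0,0,-0.25,0,0,0,0,-0.5,0,0,0,0,-0.8,0,0,0,0,-1,0,0,0,0,-1,0,0,0,0,-1,0]

```text
time: 13.85
ee_pos: [0.5586, -0.2439, 0.1443]
eef_rot: [0.984, 0.18, 0.0, 0.0]
contact_force: [0.0, -0.4, -2.3]
opening: 0.0312
gripper_force: 59.8
```

```bash
python3 - <<'E'
from h import *
p,d=optics.snapshot('side'); np.savez('side6.npz',p=p,d=d)
p,d=optics.snapshot('top'); np.savez('top6.npz',p=p,d=d)
go([.5191,-.0524,.146],.40)
for c in('side','top'):
    W,col,uv=cloud(c,c+'6.npz'); L=loc(W,D)*1e3
    m=(L[:,0]>55)&(L[:,0]<130)&(abs(L[:,1])<30)&(L[:,2]>95); Q=L[m]
    print(c,m.sum())
    for a in range(55,130,10):
        q=Q[(Q[:,0]>a)&(Q[:,0]<a+10)]
        if len(q): print(a,len(q),np.percentile(q[:,1],[3,97]).round(1),np.percentile(q[:,2],[5,90]).round(1))
cv2.imwrite('pics/s6.png',cv2.resize(np.load('side6.npz')['p'][190:270,265:385,::-1],(720,480),interpolation=cv2.INTER_CUBIC))
E
```

```text
t 13.95 pos [ 0.5579 -0.2436  0.1424] F [ 0.1  0.2 -2.3] open 0.0315 rel [ 0.314 -1.926 -0.032 -0.012]
side 34
55 33 [-5.1 19.4] [415.  442.5]
105 1 [-16.4 -16.4] [133.7 133.7]
top 255
55 69 [ 2.5 28.6] [143.5 446.1]
65 43 [ 3.  21.3] [139.1 432.9]
75 36 [-2.3 17.1] [137.2 158.4]
85 40 [-7.3 17.5] [131.4 156.9]
95 41 [-11.8  17.4] [130.8 148.9]
105 26 [-11.7  15.4] [133.4 141. ]
```

View pics/s6.png

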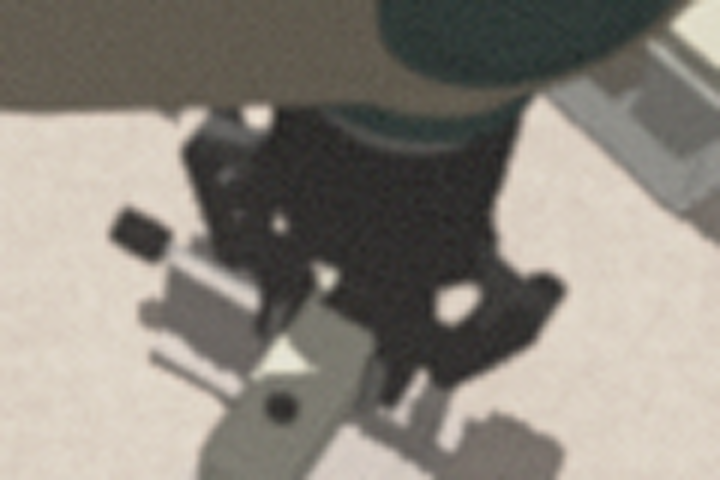

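The scanner is clear of the dock in the gripper and the pin is parked, knob at (140,232). I'll move to the scan pose.

Emit:
servo_tool:
  series: [0,0.08,-0.3,0,0,0,0.12,-0.6,0,0,0,0.157,-0.963,0,0,0,0.157,-0.963,0,0]

```text
time: 14.35
ee_pos: [0.5379, -0.1447, 0.1424]
eef_rot: [0.983, 0.182, -0.002, -0.002]
contact_force: [-0.2, 0.2, -1.9]
opening: 0.0313
gripper_force: 60.2
```

Emit:
servo_tool:
  series: [0,0.08,-0.3,-0.02,-0.012,0,0.12,-0.6,-0.02,-0.012,0,0.157,-0.85,-0.02,-0.012,0,0.157,-0.963,-0.02,-0.012,0,0.157,-0.963,-0.02,-0.012,0,0.157,-0.963,-0.02,-0.012]

```text
time: 14.95
ee_pos: [0.5199, -0.0535, 0.1459]
eef_rot: [0.98, 0.198, -0.0, 0.0]
contact_force: [0.5, 0.0, -2.2]
opening: 0.0312
gripper_force: 60.4
```

```bash
python3 - <<'E'
from h import *
for c in('side','top'):
    p,d=optics.snapshot(c); np.savez(c+'7.npz',p=p,d=d)
go([.5191,-.0524,.1453],.40)
S=[.5191,-.0524,.40]
from cell import bot
s=bot.read_state(); S[:2]=s['ee_pos'][:2]
for c in('side','top'):
    W,col,uv=cloud(c,c+'7.npz'); L=loc(W,S)*1e3; L[:,2]-=(s['ee_pos'][2]-.016)*1e3
    m=(L[:,0]>40)&(L[:,0]<130)&(abs(L[:,1])<30)&(L[:,2]>-25)&(L[:,2]<45); Q=L[m]
    print(c,m.sum())
    for a in range(40,130,8):
        q=Q[(Q[:,0]>a)&(Q[:,0]<a+8)]
        if len(q): print(a,len(q),'y',np.percentile(q[:,1],[4,96]).round(1),'z',np.percentile(q[:,2],[5,50,95]).round(1))
a=np.hstack([cv2.resize(np.load(f'{c}7.npz')['p'][v:v+100,u:u+100,::-1],(400,400),interpolation=cv2.INTER_CUBIC) for c,u,v in(('top',210,105),('side',250,140))])
cv2.imwrite('pics/m7.png',a)
E
```

```text
t 15.05 pos [ 0.52   -0.0538  0.1461] F [ 0.4  0.3 -2. ] open 0.0312 rel [-0.003 -0.017  0.008 -0.001]
side 104
40 5 y [-16.1 -10.4] z [ 6.8 23.9 27.5]
64 11 y [-16.8  -7.9] z [22.7 25.  27.5]
72 23 y [-16.5   1.7] z [11.2 26.1 29.3]
80 26 y [-16.3   5.7] z [ 7.1 26.1 28.3]
88 15 y [-16.8   8.7] z [ 1.7 18.8 22.8]
96 18 y [-16.5  12.1] z [-4.2 11.8 16.1]
104 6 y [-16.3  10.2] z [ 4.   8.9 10.5]
top 0
```

View pics/m7.png

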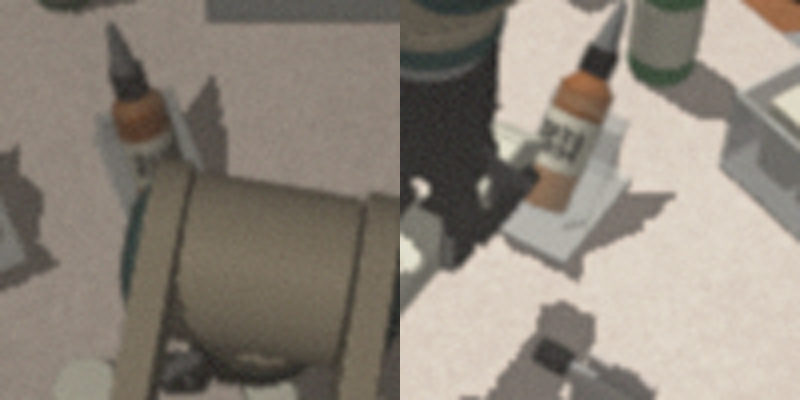

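The side view shows the scanner nose facing the striped label with a clear gap, the label centre at about (562,140) in the montage. I'll trim 1.5 mm and hold.

Emit:
servo_tool:
  series: [0,0,-0.015,0,0,0,0,-0.015,0,0,0,0,-0.015,0,0,0,0,-0.015,0,0,0,0,-0.015,0,0,0,0,-0.015,0,0,0,0,-0.015,0,0,0,0,-0.015,0,0,0,0,-0.015,0,0,0,0,-0.015,0,0]

```text
time: 16.05
ee_pos: [0.5193, -0.0513, 0.1463]
eef_rot: [0.98, 0.198, 0.0, -0.0]
contact_force: [0.9, -0.8, -2.2]
opening: 0.0312
gripper_force: 60.4
```

Emit:
servo_tool:
  series: [0,0,0,0,0,0,0,0,0,0,0,0,0,0,0,0,0,0,0,0,0,0,0,0,0,0,0,0,0,0,0,0,0,0,0,0,0,0,0,0,0,0,0,0,0,0,0,0,0,0]

```text
time: 17.05
ee_pos: [0.5193, -0.0513, 0.1463]
eef_rot: [0.98, 0.198, 0.0, -0.0]
contact_force: [0.6, -0.0, -2.5]
opening: 0.0312
gripper_force: 60.4
```

```bash
python3 - <<'E'
from h import *
go([.5191,-.0524,.1453],.40)
go([.5584,-.2439,.1443],.364)
E
```

```text
t 17.05 pos [ 0.5193 -0.0513  0.1463] F [ 0.6 -0.  -2.5] open 0.0312 rel [-0.006  0.009  0.01  -0.   ]
t 17.05 pos [ 0.5193 -0.0513  0.1463] F [ 0.6 -0.  -2.5] open 0.0312 rel [-0.389  1.926  0.02   0.011]
```

Emit:
servo_tool:
  series: [0,-0.05,0.2,0,0,0,-0.12,0.6,0,0,0,-0.195,0.963,0,0.012,0,-0.195,0.963,0,0.012]

```text
time: 17.45
ee_pos: [0.539, -0.1514, 0.1462]
eef_rot: [0.984, 0.177, 0.0, 0.001]
contact_force: [0.3, 0.2, -1.4]
opening: 0.0313
gripper_force: 60.6
```

Emit:
servo_tool:
  series: [0,-0.08,0.3,0,0,0,-0.12,0.6,0,0,0,-0.16,0.85,0,0,0,-0.16,0.93,0,0,0,-0.16,0.93,0,0,0,-0.16,0.93,0,0,0,-0.16,0.93,0,0]

```text
time: 18.15
ee_pos: [0.5568, -0.2391, 0.1463]
eef_rot: [0.984, 0.181, -0.0, -0.0]
contact_force: [0.3, -0.7, -2.5]
opening: 0.0315
gripper_force: 60.7
```

```bash
python3 - <<'E'
from h import *
go([.5584,-.2439,.1443],.364)
E
```

```text
t 18.15 pos [ 0.5568 -0.2391  0.1463] F [ 0.3 -0.7 -2.5] open 0.0315 rel [-0.002  0.051  0.02  -0.   ]
```

Emit:
servo_tool:
  series: [0,-0.002,0.05,0,0,0,-0.002,0.05,0.2,0,0,-0.002,0.05,0.4,0,0,-0.002,0.05,0.4,0,0,-0.002,0.05,0.4,0,0,-0.002,0.05,0.4,0]

```text
time: 18.75
ee_pos: [0.559, -0.2453, 0.1079]
eef_rot: [0.984, 0.18, 0.001, 0.001]
contact_force: [0.2, -0.7, -2.2]
opening: 0.0312
gripper_force: 60.7
```

```bash
python3 - <<'E'
from h import *
for k in range(3):
    go([.5584,-.2439,.0443],.364); optics.snapshot('side')
E
```

```text
t 18.75 pos [ 0.559  -0.2453  0.1079] F [ 0.2 -0.7 -2.2] open 0.0312 rel [-0.002 -0.016  0.636 -0.001]
t 18.8 pos [ 0.559  -0.2453  0.1079] F [-0.1 -0.2 -1.4] open 0.0309 rel [-0.002 -0.017  0.636 -0.001]
t 18.85 pos [ 0.5589 -0.2453  0.1078] F [ 1.2 -0.2 -1.8] open 0.0313 rel [-0.001 -0.016  0.635 -0.001]
```

Emit:
servo_tool:
  series: [0,0,-0.013,0.1,0,0,0,-0.013,0.25,0,0,0,-0.013,0.4,0,0,0,-0.013,0.5,0,0,0,-0.013,0.55,0,0,0,-0.013,0.55,0]

```text
time: 19.5
ee_pos: [0.5574, -0.2436, 0.05]
eef_rot: [0.984, 0.18, -0.001, -0.001]
contact_force: [-0.9, 0.1, -1.3]
opening: 0.031
gripper_force: 60.7
```

```bash
python3 - <<'E'
from h import *
go([.5584,-.2439,.0443],.364)
E
```

```text
t 19.5 pos [ 0.5574 -0.2436  0.05  ] F [-0.9  0.1 -1.3] open 0.031 rel [ 0.009  0.007  0.057 -0.001]
```

Emit:
servo_tool:
  series: [0,0.01,0,0.02,0,0,0.01,0,0.035,0,0,0.01,0,0.035,0]

```text
time: 19.8
ee_pos: [0.559, -0.2435, 0.048]
eef_rot: [0.984, 0.18, 0.0, 0.0]
contact_force: [0.3, -0.3, -3.0]
opening: 0.0311
gripper_force: 60.7
```

Emit:
servo_tool:
  series: [0,0,0,0.01,0,0,0,0,0.01,0]

```text
time: 20.0
ee_pos: [0.5588, -0.2435, 0.0468]
eef_rot: [0.984, 0.18, 0.0, 0.0]
contact_force: [0.2, -0.9, -1.9]
opening: 0.031
gripper_force: 60.7
```

Emit:
servo_tool:
  series: [0,0,0,0.01,0,0,0,0,0.01,0]

```text
time: 20.2
ee_pos: [0.5589, -0.2436, 0.0461]
eef_rot: [0.984, 0.18, 0.0, 0.0]
contact_force: [-0.7, 0.2, -0.8]
opening: 0.0313
gripper_force: 61.0
```

Emit:
servo_tool:
  series: [0,0,0,0.008,0,0,0,0,0.008,0]

```text
time: 20.4
ee_pos: [0.5591, -0.2436, 0.0461]
eef_rot: [0.984, 0.18, 0.0, 0.0]
contact_force: [-3.7, 1.6, 4.9]
opening: 0.0313
gripper_force: 61.6
```

Seated: 4.9 N up at the same height as the grasp. I'll release and retreat upward.

Emit:
servo_tool:
  series: [36,0,0,0,0,45,0,0,0,0,55,0,0,0,0,55,0,0,0,0,55,0,0,-0.3,0,55,0,0,-0.7,0,55,0,0,-1,0,55,0,0,-1,0]

```text
time: 21.2
ee_pos: [0.5609, -0.2445, 0.151]
eef_rot: [0.984, 0.18, 0.004, 0.003]
contact_force: [1.0, 0.3, 0.8]
opening: 0.0548
gripper_force: 0.0
```

Emit:
servo_tool:
  series: [55,-0.3,0,-0.4,0,55,-0.6,0,-0.8,0,55,-1,0,-1,0,55,-1,0,-1,0]

```text
time: 21.6
ee_pos: [0.4635, -0.281, 0.2489]
eef_rot: [0.984, 0.178, 0.002, 0.003]
contact_force: [-0.3, 0.3, 0.3]
opening: 0.0547
gripper_force: 0.0
```

Emit:
servo_tool:
  series: [55,0,0.4,0,0,55,0,0.8,0,0,55,0,1,0,0,55,0,1,0,0]

```text
time: 22.0
ee_pos: [0.5008, -0.374, 0.242]
eef_rot: [0.984, 0.179, -0.001, -0.001]
contact_force: [-0.2, 1.0, -0.9]
opening: 0.055
gripper_force: 0.0
```

```bash
python3 - <<'E'
from h import *
for c in('side','top'):
    p,d=optics.snapshot(c); np.savez(c+'8.npz',p=p,d=d)
for c in('side','top'):
  for f in('0','8'):
    W,_,_=cloud(c,c+f+'.npz'); W=W[(np.hypot(W[:,0]-.575,W[:,1]+.22)<.16)&(W[:,2]<.1)]
    print(c,f,fitdock(W,SCAN,[D[0],D[1],D[2],0]))
p=np.load('side8.npz')['p']; cv2.imwrite('pics/s8.png',cv2.resize(p[100:340,150:400,::-1],(625,600),interpolation=cv2.INTER_CUBIC))
W,_,_=cloud('side','side8.npz'); L=loc(W,D)*1e3
m=(L[:,0]>40)&(L[:,0]<80)&(L[:,1]>94)&(L[:,1]<140)&(L[:,2]>20)&(L[:,2]<70); Q=L[m]
print('knob',m.sum(),np.percentile(Q,[3,50,97],axis=0).round(1).tolist())
E
```

```text
side 0 (array([ 5.57312618e-01, -2.44516425e-01,  3.62499184e-01, -5.52262914e-04]), np.int64(1157), np.float64(0.0011278376592831051))
side 8 (array([ 0.55648796, -0.24541744,  0.34085486, -0.00063415]), np.int64(766), np.float64(0.001054052863808383))
top 0 (array([ 0.56657053, -0.24047609,  0.37298675,  0.00252274]), np.int64(810), np.float64(0.001600001570515628))
top 8 (array([ 0.5670614 , -0.240737  ,  0.37746575,  0.00235745]), np.int64(832), np.float64(0.0015304121600896682))Traceback (most recent call last):
  File "<stdin>", line 11, in <module>
    return _quantile_unchecked(
        a, q, axis, out, overwrite_input, method, keepdims, weights)
    return _ureduce(a,
                    func=_quantile_ureduce_func,
    ...<5 lines>...
                    overwrite_input=overwrite_input,
                    method=method)
    r = func(a, **kwargs)
    result = _quantile(arr,
                       quantiles=q,
    ...<2 lines>...
                       out=out,
                       weights=wgt)
    slices_having_nans = np.isnan(arr[-1, ...])
                                  ~~~^^^^^^^^^
IndexError: index -1 is out of bounds for axis 0 with size 0
```

View pics/s8.png

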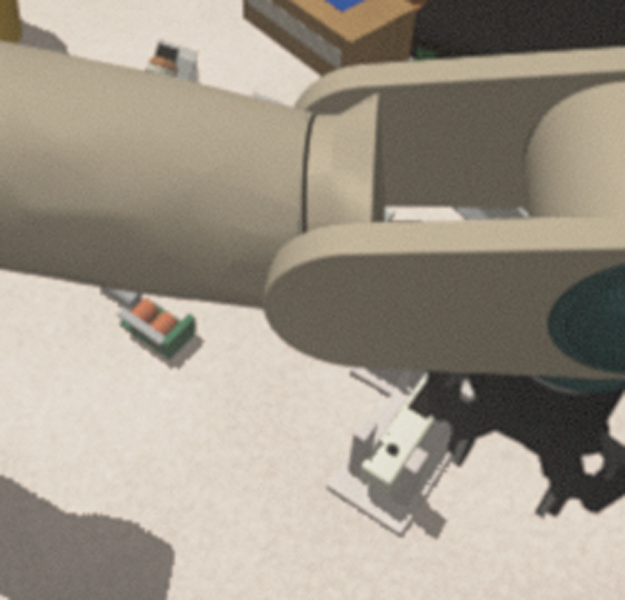

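The arm still hides the notch, so I'll move it aside to check.

Emit:
servo_tool:
  series: [55,0,-0.5,0,0,55,0,-1,0,0,55,0,-1,0,0]

```text
time: 22.4
ee_pos: [0.4633, -0.2732, 0.2433]
eef_rot: [0.983, 0.182, -0.001, -0.002]
contact_force: [-0.4, -0.0, 0.1]
opening: 0.0553
gripper_force: 0.0
```

Emit:
servo_tool:
  series: [55,0,-0.5,0,0,55,0,-1,0,0,55,0,-1,0,0]

```text
time: 22.7
ee_pos: [0.4283, -0.1809, 0.2446]
eef_rot: [0.983, 0.182, -0.0, -0.001]
contact_force: [-0.4, 0.0, 0.4]
opening: 0.0551
gripper_force: 0.0
```

Emit:
servo_tool:
  series: [55,0,-0.5,0,0,55,0,-1,0,0,55,0,-1,0,0]

```text
time: 23.0
ee_pos: [0.3935, -0.0882, 0.2454]
eef_rot: [0.983, 0.182, 0.001, -0.0]
contact_force: [0.4, -1.2, 1.1]
opening: 0.0546
gripper_force: 0.0
```

Emit:
servo_tool:
  series: [55,0,-0.5,0,0,55,0,-1,0,0,55,0,-1,0,0]

```text
time: 23.3
ee_pos: [0.3582, 0.0053, 0.2455]
eef_rot: [0.983, 0.183, 0.001, -0.0]
contact_force: [0.2, -0.7, -0.3]
opening: 0.0553
gripper_force: 0.0
```

Emit:
servo_tool:
  series: [55,0.2,-0.5,0,0,55,0.3,-1,0,0,55,0.3,-1,0,0]

```text
time: 23.6
ee_pos: [0.3513, 0.1094, 0.2451]
eef_rot: [0.983, 0.183, 0.0, -0.001]
contact_force: [-0.3, -0.2, 1.0]
opening: 0.0553
gripper_force: 0.0
```

```bash
python3 - <<'E'
from h import *
for c in('side','top'):
    p,d=optics.snapshot(c); np.savez(c+'9.npz',p=p,d=d)
for c in('side','top'):
  for f in('0','9'):
    W,_,_=cloud(c,c+f+'.npz'); W=W[(np.hypot(W[:,0]-.575,W[:,1]+.22)<.16)&(W[:,2]<.1)]
    print(c,f,[np.round(x,4) for x in fitdock(W,SCAN,[D[0],D[1],D[2],0])])
p=np.load('side9.npz')['p']; cv2.imwrite('pics/s9.png',cv2.resize(p[100:340,150:400,::-1],(625,600),interpolation=cv2.INTER_CUBIC))
for c in('side','top'):
    W,_,_=cloud(c,c+'9.npz'); L=loc(W,D)*1e3
    m=(L[:,0]>40)&(L[:,0]<80)&(L[:,1]>94)&(L[:,1]<140)&(L[:,2]>20)&(L[:,2]<70); Q=L[m]
    print('knob',m.sum(),np.percentile(Q,[3,50,97],axis=0).round(1).tolist() if m.any() else '')
E
```

```text
side 0 [array([ 0.5573, -0.2445,  0.3625, -0.0006]), np.int64(1157), np.float64(0.0011)]
side 9 [array([ 0.5573, -0.2446,  0.357 , -0.0007]), np.int64(1165), np.float64(0.001)]
top 0 [array([ 0.5666, -0.2405,  0.373 ,  0.0025]), np.int64(810), np.float64(0.0016)]
top 9 [array([ 0.5668, -0.2409,  0.3796,  0.0025]), np.int64(832), np.float64(0.0016)]
knob 72 [[50.3, 96.6, 40.7], [54.8, 109.6, 49.9], [64.8, 122.6, 54.4]]
knob 66 [[51.3, 94.1, 25.7], [59.6, 110.7, 52.7], [69.9, 125.1, 57.6]]
```

View pics/s9.png

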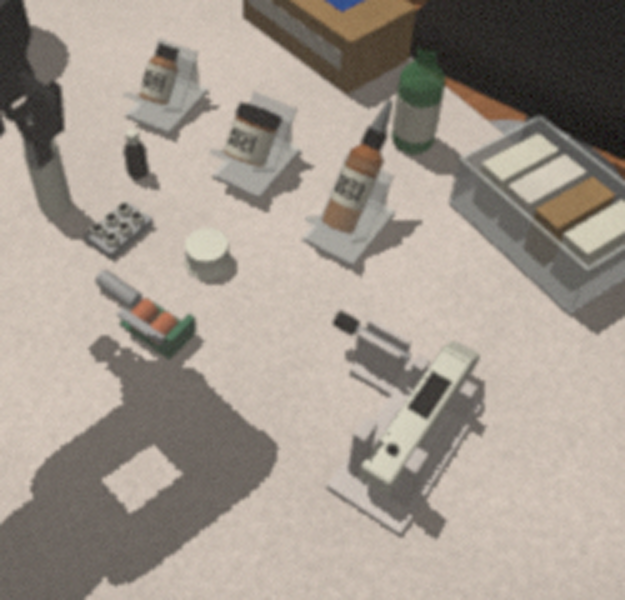

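The scanner is back in its dock within about 0.5 mm of where it started. The pin is parked with its knob out at the outer end, at (346,322), and nothing else has moved.

```bash
python3 -c "
from cell import bot
print(bot.hand_in())"
```

```text
the job is handed in; nothing more can be done
None
```

The job is handed in, with no verdict returned: pin parked in the notch, label aimed at from about 7 cm by my fits and held about 2 s, scanner back in its dock within about 0.5 mm, and nothing else visibly moved.

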